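Build the sieve tower on the shaker

TASK

The washed sieve set lies on the drying mat; build it up on the shaker ready to grade ground resin. In this order from the bottom: the plain receiver pan in the shaker's collar, then the fine sieve (blue rim), the medium (green), the coarse (orange), and last the lid. Nest each part fully home and upright in the one below, set it down gently without dropping it, let everything go, and leave the amber jar and the two little bottles standing where they are.

Things in the scene. Friction and masses are not known exactly. Their poses are not given: they have to be found in the camera images.
- shaker: grey bench shaker, fixed, 195 x 170 mm, sloped black control panel at its front. On top a round aluminium table (124 mm across, face at 89 mm) carries the seat: a dark steel collar, 80 mm across, bore 52 mm, 11 mm deep, its upper edge at 100 mm. Origin: on the table top below the seat's axis, z up. The seated receiver's origin is 92 mm above it.
- receiver: receiver pan: plain steel cup, closed metal floor, no coloured rim. 58 mm across, 36 mm tall, wall 3 mm; tapered spigot below (8 mm tall, 48.8 mm across, 40 at its foot) that drops into the collar until the shoulder bears; bore above 52 mm across, 19 mm deep. 110 g. Origin: centre of its underside (foot of the spigot), z up. Grip it across the frame.
- fine_sieve: test sieve: steel frame, blue top rim, fine (2 mm) wire mesh. Outline as the receiver: 58 mm across, 36 mm tall, wall 3 mm; tapered spigot below (8 mm tall, 48.8 mm across, 40 at its foot); bore above 52 mm across, 19 mm deep to the mesh. 90 g. Origin: centre of its underside (foot of the spigot), z up; nested, it is 28 mm above the origin of the part below. Grip it across the frame.
- medium_sieve: test sieve: steel frame, green top rim, medium (4 mm) wire mesh. Outline as the receiver: 58 mm across, 36 mm tall, wall 3 mm; tapered spigot below (8 mm tall, 48.8 mm across, 40 at its foot); bore above 52 mm across, 19 mm deep to the mesh. 90 g. Origin: centre of its underside (foot of the spigot), z up; nested, it is 28 mm above the origin of the part below. Grip it across the frame.
- coarse_sieve: test sieve: steel frame, orange top rim, coarse (8 mm) wire mesh. Outline as the receiver: 58 mm across, 36 mm tall, wall 3 mm; tapered spigot below (8 mm tall, 48.8 mm across, 40 at its foot); bore above 52 mm across, 19 mm deep to the mesh. 90 g. Origin: centre of its underside (foot of the spigot), z up; nested, it is 28 mm above the origin of the part below. Grip it across the frame.
- lid: steel lid, disc 60 mm across and 5 mm thick, same spigot below, black knob (20 mm across, 21 mm tall) on top. Above its origin: spigot 0 to 8 mm, disc 8 to 13, knob 13 to 34. 80 g. Origin: centre of its underside (foot of the spigot), z up; nested, it is 28 mm above the origin of the sieve below. Grip it by the knob.
- resin_jar: bystander: small dark amber jar with cream lid, 54 mm across, 32 mm tall. It and the five sieve parts all start upright on the ribbed grey drying mat (250 x 350 mm, 3 mm thick) in two rows of three, places about 112 mm apart, their order shuffled. Origin: centre of its underside.
- attar_pot: bystander: tiny clear bottle with a black cap, 33 mm across, 34 mm tall, on the table between mat and shaker. Origin: centre of its underside.
- vial: bystander: glass vial with a white cap, 45 mm across, 68 mm tall, on the table between mat and shaker, farther back. Origin: centre of its underside.
Things that resemble listed ones, but are neither listed nor needed, are in the scene too. What is shaped like the coarse_sieve but purple or red is not meant. Leave any pink look-alike of the medium_sieve alone.

How it is judged:
By the outcome, as a careful person would: the job done as asked, in the order asked, and still so for the second after the job is handed in, with the robot touching nothing.
It also fails if it takes over 122 s, if anything falls off the work surface, if the arm or the gripper's body presses on something with over 40 N, if the wrist force passes 120 N, or if a joint passes its speed limit or range.

ROBOT

A 6-joint arm with a two-finger parallel gripper is mounted at the origin on a cart in front of the work surface, level with it; the furniture and walls round the work are solid. World frame = base frame: x ahead of the robot, y to its left, z up, the work surface at z = 0. Lengths are in mm, angles in rad, forces in N, time in s.
With the tool pointing down it reaches from about 350 to 975 mm from the base axis. Payload 7.1 kg.
Tool frame: the origin (TCP) lies at the very end of the fingers, on their centre line; the grasp point (between the pads) lies 19 mm behind it (ctrl.tcp_to_grasp is the distance from the TCP to the grasp point, in mm); z points along the fingers, x is the direction in which the jaws open and shut, and the axes are right-handed (so a half turn about z gives the same grasp; the last joint's range is limited). The gripper opens to 88 mm and grips with 3 to 60 N. Pads are 20 mm wide; open, the fingers measure 115 mm over their backs; the gripper's body (75 mm by 178 mm) begins 61 mm behind the grasp point.
Start: joints at [1.162, 0.423, 1.63, -0, 1.089, -0.019], TCP at [237.47, 578.111, 222.675] pointing down, gripper open.
Joint ranges: [-3, 3], [-0.9, 2.11], [0.09, 2.58], [-1.31, 4.45], [0.11, 2.69], [-2.54, 2.54]. Speed limits (rad/s): [2.39, 2.39, 3.01, 3.14, 3.14, 3.14].

INTERFACE

Orientations are given as a rotation vector (axis times angle).
In Python, from workcell import get_obs, viewer, ctrl, masks_of gives the robot as it stands. The module is installed in compiled form; this text tells all that it offers.
- The arm moves only by the shell command python3 -m inch 'ROWS'. ROWS is JSON, a list of rows, each an object of numbers: "tx", "ty", "tz": the shift along the tool's x, y, z in cm; "ax", "ay", "az": the turn, a rotation vector about the tool's x, y, z in degrees; "jaw": the opening, from 0 (shut) to 1 (fully open). In form: [{"tx": .., "ty": .., "tz": .., "ax": .., "ay": .., "az": .., "jaw": ..}, ...]. A call has 1 to 12 rows; each row shifts and turns the commanded pose from where the row before left it, along the tool's axes as they then stand; what a row does not reach is not made up. A row lasts 1/8 s, in which the tool goes at most 62.5 mm and 10.7 degrees, less where a joint would pass 70% of its speed; a pose out of reach is approached as far as the arm can. A call is refused whole if a number of a shift passes 6.25 or a number of a turn 10.7, either way. A call with a gripper value outside its range is refused whole. The fingers move at their own pace and stop on an object; the grip force is fixed at half the most. Time passes only in rows, so rows that do not move let the fingers close. It gives the time, the measured TCP pose, the force and the opening at its end, in the units of the state.
- get_obs(): the state, without advancing time (a new reading comes with each control period).
- viewer.get_image(name): name is "scene" or "top" or "wrist"; returns (picture, depth): 420x560x3 uint8, red, green, blue; 420x560 float32, mm along the optical axis (not along the pixel's ray), 0 where there is no reading.
- viewer.get_calibration(name): a dict with "fx", "fy", "cx", "cy" (pixels), "distortion" ([k1, k2, p1, p2, k3] as OpenCV has them; the pictures are not rectified), "rvec" (rotation vector, rad) and "tvec" (3), from world to camera coordinates, as OpenCV has them. Camera axes: x right, y down, z forward; pixel columns grow to the right and rows downward; lengths in mm; the calibration is good to about 2 mm. A picture is of the moment at which its call begins: read the wrist's pose just before it. get_calibration takes no time and is no camera call; for the wrist camera it gives the pose at the moment of the call.
- ctrl.close_job(): hands the job in, once; it reports no verdict.
Trained networks look in the newest picture that a camera, given by its name, has taken for a name from the list of things; names that differ only in an ending like _2 or _b are one class to them, and where a whole thing is asked for, a point or a joint stands for the part that bears it (a point fixed in the world has none). Each returns a list of dicts, best first, with "score" (0 to 1); they miss things now and then, are a little off and sometimes report something else, mostly with a low value. They report only what shows in the picture. A call takes as long as a camera call. They do not tell look-alikes from the thing itself.
- masks_of(camera, thing): "pixels" (420x560 bool, what is visible of it) and "location" ([column, row] in pixels, amid what is visible of it).
The state is a dict: "t": time; "qpos": joint angles; "qvel": joint speeds; "joint_torque": joint torques, N m; "ee_pos": TCP position; "orientation": TCP orientation; "ft_force": force on the tool from outside, world axes, zero at the start; "moment": the same for the moment, N m; "width": finger opening in mm.
Only numpy, scipy, OpenCV 4.12 (cv2) and the standard library are available. Lean on these libraries where they do the work, as an engineer would, in place of code of your own. Each camera call takes 0.05 s, during which the arm holds its last target. There are 200 camera calls.

## Working session

There is one attempt and no reset: what is moved stays moved. The work goes in short steps, Python scripts to look and compute and a shell command to move; the robot and the scene stay as the last step left them, time stands still between calls to the robot, and variables do not carry over. Pictures are saved under pics/ and viewed, about 12 in all and at most 16, crops included, and the job is handed in when it is done.

```bash
mkdir -p pics; cat > h.py <<'E'
import numpy as np, cv2
from workcell import get_obs, viewer, ctrl, masks_of
def cal(n):
    c=viewer.get_calibration(n); K=np.array([[c['fx'],0,c['cx']],[0,c['fy'],c['cy']],[0,0,1.]])
    return K,np.array(c['distortion'],float),cv2.Rodrigues(np.array(c['rvec'],float))[0],np.array(c['tvec'],float)
def world(n,uv,d,C=None):
    K,D,R,t=C or cal(n)
    p=cv2.undistortPoints(np.array(uv,float).reshape(-1,1,2),K,D).reshape(-1,2)
    d=np.array(d,float).reshape(-1,1)
    return (np.hstack([p*d,d])-t)@R
def save(n,f):
    im,d=viewer.get_image(n); cv2.imwrite('pics/'+f,im[:,:,::-1]); return im,d
E
python3 - <<'E'
from h import *
o=get_obs();print({k:np.round(v,3) for k,v in o.items()})
for n in('top','scene'):
    im,d=save(n,n+'0.png'); C=cal(n)
    print(n,-C[2].T@C[3])
    for th in 'shaker receiver fine_sieve medium_sieve coarse_sieve lid resin_jar attar_pot vial'.split():
        for m in masks_of(n,th)[:4]:
            px=m['pixels']&(d>0); v,u=np.nonzero(px)
            if len(u)==0: continue
            w=world(n,np.c_[u,v],d[v,u],C); zt=np.percentile(w[:,2],97)
            s=w[w[:,2]>zt-5]; 
            print(th,round(m['score'],2),np.round(m['location']),len(u),'top z',zt.round(),'mid',((s.min(0)+s.max(0))/2).round(),'ext',(np.ptp(s,axis=0)).round())
a=cv2.imread('pics/top0.png')
E
```

```text
{'t': np.float64(0.0), 'qpos': array([ 1.162,  0.424,  1.631, -0.   ,  1.089, -0.019]), 'qvel': array([ 0.   , -0.   ,  0.003,  0.001, -0.001,  0.   ]), 'joint_torque': array([ 4.0000e-03, -5.4463e+01, -2.7366e+01,  6.5000e-02,  2.3000e-02,
       -0.0000e+00]), 'ee_pos': array([237.286, 577.618, 221.913]), 'orientation': array([ 2.609e+00,  1.749e+00, -2.000e-03]), 'ft_force': array([ 0.257, -0.098,  0.24 ]), 'moment': array([ 0.023, -0.032, -0.009]), 'width': np.float64(88.005)}
top [ 329.4471449    24.73447713 1226.66814692]
shaker 0.59 [178. 199.] 5870 top z 100.0 mid [549. 221. 101.] ext [99. 96. 10.]
receiver 0.42 [178. 200.] 6035 top z 100.0 mid [549. 221. 100.] ext [99. 96. 10.]
fine_sieve 0.77 [319. 178.] 446 top z 41.0 mid [ 587. -126.   40.] ext [56. 55.  9.]
medium_sieve 0.88 [366. 174.] 434 top z 40.0 mid [ 591. -232.   40.] ext [57. 56.  9.]
medium_sieve 0.68 [208. 269.] 456 top z 36.0 mid [365. 151.  36.] ext [52. 53.  9.]
medium_sieve 0.66 [275. 146.] 301 top z 70.0 mid [667.  -4.  70.] ext [35. 32.  8.]
coarse_sieve 0.87 [324. 224.] 462 top z 40.0 mid [ 475. -127.   
[... 1101 characters left out ...]
op z 37.0 mid [ 474. -130.   36.] ext [57. 57.  7.]
coarse_sieve 0.61 [266. 277.] 525 top z 35.0 mid [ 341. -165.   34.] ext [57. 58.  8.]
coarse_sieve 0.6 [257. 212.] 306 top z 35.0 mid [442.  82.  34.] ext [57. 57.  8.]
lid 0.66 [400. 289.] 386 top z 37.0 mid [ 603. -349.   35.] ext [18. 16.  7.]
lid 0.33 [307. 251.] 421 top z 38.0 mid [ 474. -130.   36.] ext [58. 57.  7.]
resin_jar 0.94 [365. 308.] 533 top z 36.0 mid [ 491. -360.   35.] ext [52. 51.  7.]
attar_pot 0.71 [288. 223.] 152 top z 34.0 mid [486.   2.  32.] ext [26. 26.  6.]
attar_pot 0.6 [333. 276.] 448 top z 39.0 mid [ 488. -241.   38.] ext [58. 54.  8.]
vial 0.8 [339. 201.] 364 top z 66.0 mid [666.  -7.  65.] ext [35. 35.  6.]
```

```bash
python3 - <<'E'
import cv2
a=cv2.imread('pics/top0.png')[120:310,90:450]
cv2.imwrite('pics/topc.png',cv2.resize(a,None,fx=2.2,fy=2.2,interpolation=cv2.INTER_CUBIC))
E
```

```text
(no output)
```

View pics/topc.png

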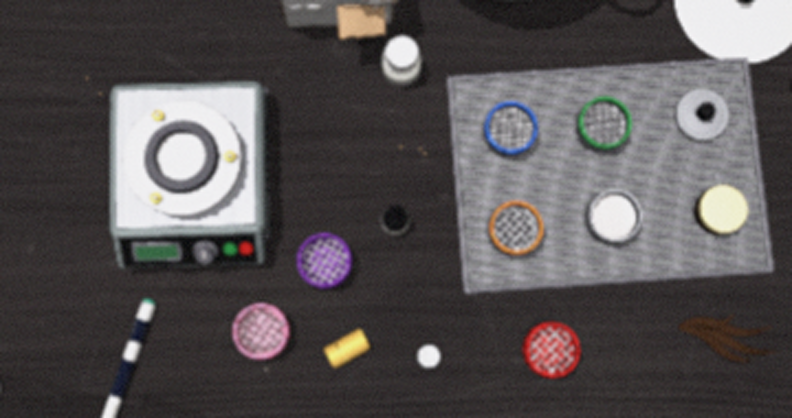

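View pics/scene0.png

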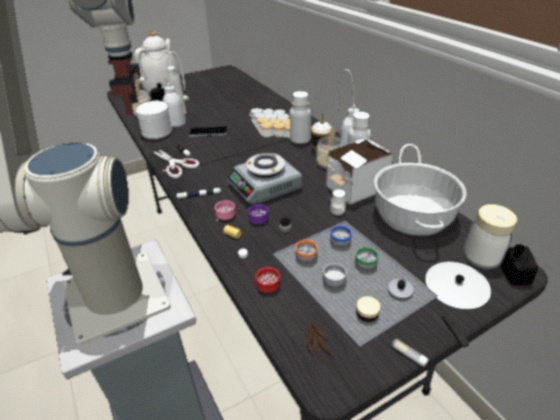

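The parts on the mat are clear: blue (319,178), green (366,174), lid (409,169), orange (324,224), pan (368,222) with its closed floor and no coloured rim, and jar (416,216). Pink (208,269), purple (239,239) and red (342,278) all lie off the mat and are look-alikes. The enlarged crop confirms this. First I'll square the tool to the world axes and go over the shaker.

```bash
python3 -m inch '[{"az":9.66,"tz":-1.2},{"az":9.66,"tz":-1.2},{"az":9.66,"tz":-1.2},{"az":9.66,"tz":-1.2},{"az":9.66,"tz":-1.2},{"az":9.66,"tz":-1.2},{"az":9.66,"tz":-1.2}]'
python3 -m inch '[{"tx":3,"ty":3.57},{"tx":3,"ty":3.57},{"tx":3,"ty":3.57},{"tx":3,"ty":3.57},{"tx":3,"ty":3.57},{"tx":3,"ty":3.57},{"tx":3,"ty":3.57},{"tx":3,"ty":3.57},{"tx":3,"ty":3.57},{"tx":3,"ty":3.57},{},{}]'
python3 - <<'E'
from h import *
C=cal('wrist');print(-C[2].T@C[3],C[2][2]);im,d=save('wrist','w1.png')
o=get_obs();print(o['ee_pos'],o['orientation'])
E
```

```text
[167.2238964  607.11501892 383.76466957] [ 0.25450838 -0.10524868 -0.96132627]
[237.45737001 578.11554868 222.64996841] [ 2.60957601e+00  1.74915202e+00 -7.08488264e-05]$[0]: bad value
$[0]: bad value
```

View pics/w1.png

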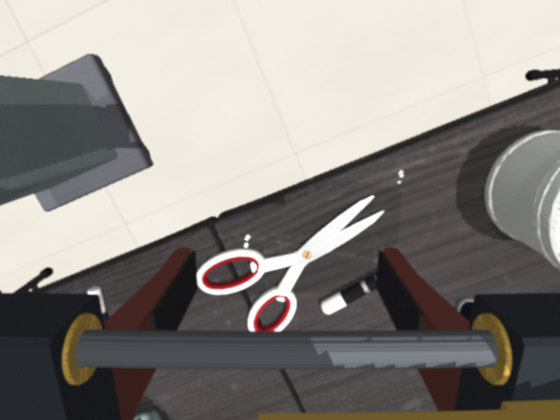

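Every row apparently needs all its keys. The view shows only scissors, off to the side; the arm has not moved.

```bash
python3 -m inch '[{"tx":0,"ty":0,"tz":-1.2,"ax":0,"ay":0,"az":9.66,"jaw":1},{"tx":0,"ty":0,"tz":-1.2,"ax":0,"ay":0,"az":9.66,"jaw":1},{"tx":0,"ty":0,"tz":-1.2,"ax":0,"ay":0,"az":9.66,"jaw":1},{"tx":0,"ty":0,"tz":-1.2,"ax":0,"ay":0,"az":9.66,"jaw":1},{"tx":0,"ty":0,"tz":-1.2,"ax":0,"ay":0,"az":9.66,"jaw":1},{"tx":0,"ty":0,"tz":-1.2,"ax":0,"ay":0,"az":9.66,"jaw":1},{"tx":0,"ty":0,"tz":-1.2,"ax":0,"ay":0,"az":9.66,"jaw":1},{"tx":0,"ty":0,"tz":0,"ax":0,"ay":0,"az":0,"jaw":1}]'
```

```text
t: 2.05
ee_pos: [237.7, 578.6, 307.6]
orientation: [-3.14, -0.004, -0.001]
ft_force: [0.1, 0.5, -0.4]
width: 87.9
```

```bash
python3 -m inch '[{"tx":3,"ty":3.4,"tz":0,"ax":0,"ay":0,"az":0,"jaw":1},{"tx":3,"ty":3.4,"tz":0,"ax":0,"ay":0,"az":0,"jaw":1},{"tx":3,"ty":3.4,"tz":0,"ax":0,"ay":0,"az":0,"jaw":1},{"tx":3,"ty":3.4,"tz":0,"ax":0,"ay":0,"az":0,"jaw":1},{"tx":3,"ty":3.4,"tz":0,"ax":0,"ay":0,"az":0,"jaw":1},{"tx":3,"ty":3.4,"tz":0,"ax":0,"ay":0,"az":0,"jaw":1},{"tx":3,"ty":3.4,"tz":0,"ax":0,"ay":0,"az":0,"jaw":1},{"tx":3,"ty":3.4,"tz":0,"ax":0,"ay":0,"az":0,"jaw":1},{"tx":3,"ty":3.4,"tz":0,"ax":0,"ay":0,"az":0,"jaw":1},{"tx":3,"ty":3.4,"tz":0,"ax":0,"ay":0,"az":0,"jaw":1},{"tx":0,"ty":0,"tz":0,"ax":0,"ay":0,"az":0,"jaw":1},{"tx":0,"ty":0,"tz":0,"ax":0,"ay":0,"az":0,"jaw":1}]'
python3 - <<'E'
from h import *
C=cal('wrist');print(-C[2].T@C[3]);im,d=save('wrist','w2.png')
v,u=np.nonzero(d>0); w=world('wrist',np.c_[u,v],d[v,u],C)
m=(np.abs(w[:,2]-100)<4)&(np.hypot(w[:,0]-549,w[:,1]-221)<60); s=w[m]; g=im[v[m],u[m]].mean(1)
print(len(s)); 
for q in (s,): print(s.min(0),s.max(0),(s.min(0)+s.max(0))/2,np.median(s[:,2]))
(c,r)=cv2.minEnclosingCircle(s[:,:2].astype(np.float32));print(c,r)
from scipy.optimize import least_squares
a=np.arctan2(s[:,1]-221,s[:,0]-549);print(np.histogram(a,8,(-np.pi,np.pi))[0])
E
```

```text
t: 3.55
ee_pos: [537.2, 238.5, 306.1]
orientation: [3.142, 0.004, -0.002]
ft_force: [-0.8, -0.2, 0.1]
width: 87.9
[536.82007092 314.32806191 467.13667023]
2151
[501.9811916  179.05702613  96.00735738] [591.27384668 268.94281087 101.57247312] [546.62751914 223.9999185   98.78991525] 98.90306396420749
(547.12890625, 230.61697387695312) 51.5643310546875
[234 196 163 199 289 356 382 332]
```

View pics/w2.png

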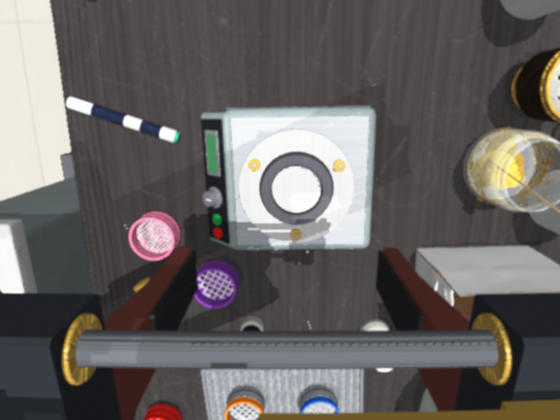

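The collar shows clearly at about (297,188). I'll fit its dark ring.

```bash
cat >> h.py <<'E'
def plane(n,uv,z,C=None):
    K,D,R,t=C or cal(n)
    p=cv2.undistortPoints(np.array(uv,float).reshape(-1,1,2),K,D).reshape(-1,2)
    r=np.hstack([p,np.ones((len(p),1))])@R; c=-R.T@t
    return c+r*((z-c[2])/r[:,2:])
def circ(p):
    A=np.c_[2*p[:,:2],np.ones(len(p))]; s=np.linalg.lstsq(A,(p[:,:2]**2).sum(1),rcond=None)[0]
    return s[:2],np.sqrt(s[2]+s[0]**2+s[1]**2)
E
python3 - <<'E'
from h import *
def ring(n,f,box):
    g=cv2.imread('pics/'+f,0); C=cal(n); u0,u1,v0,v1=box
    m=np.zeros_like(g); m[v0:v1,u0:u1]=(g[v0:v1,u0:u1]<140)*255
    cs,h=cv2.findContours(m,cv2.RETR_CCOMP,cv2.CHAIN_APPROX_NONE)
    for i,c in enumerate(cs):
        if len(c)>30:
            p=plane(n,c.reshape(-1,2),100,C); e,r=circ(p); print(n,'hole' if h[0][i][3]>=0 else 'outer',len(c),e,r,'res',np.std(np.hypot(*(p[:,:2]-e).T)))
ring('wrist','w2.png',(255,340,148,226)); ring('top','top0.png',(150,196,172,212))
E
```

```text
wrist outer 204 [545.97799438 233.75599182] 37.61864809560235 res 0.5761146158458118
wrist hole 140 [545.78791368 233.19786684] 25.724315542515985 res 0.4608416440934392
top outer 91 [544.76478592 229.09533587] 37.13910850413641 res 0.655183259039895
top hole 66 [545.31979328 228.91834737] 26.78044037306792 res 0.9406342910449732
```

```bash
cat > look.py <<'E'
import sys; from h import *
# usage: look.py thing x y : rim/silhouette-circle fit in wrist picture
th,x,y,z=sys.argv[1],float(sys.argv[2]),float(sys.argv[3]),float(sys.argv[4])
C=cal('wrist'); o=get_obs(); im,d=viewer.get_image('wrist'); cv2.imwrite('pics/'+sys.argv[5]+'.png',im[:,:,::-1])
print('tcp',o['ee_pos'].round(1),'t',o['t'])
v,u=np.nonzero(d>0); w=world('wrist',np.c_[u,v],d[v,u],C)
k=(np.abs(w[:,2]-z)<6)&(np.hypot(w[:,0]-x,w[:,1]-y)<42)
m=np.zeros(d.shape,np.uint8); m[v[k],u[k]]=255
cs,_=cv2.findContours(m,cv2.RETR_EXTERNAL,cv2.CHAIN_APPROX_NONE); c=max(cs,key=len)
e,r=circ(plane('wrist',c.reshape(-1,2),z,C)); print('depth rim',e.round(1),r.round(1),'zmed',np.median(w[k,2]).round(1))
for q in masks_of('wrist',th)[:3]:
    g=(q['pixels']*255).astype(np.uint8); cs,_=cv2.findContours(g,cv2.RETR_EXTERNAL,cv2.CHAIN_APPROX_NONE)
    h=cv2.convexHull(max(cs,key=len)); (c,a,b)=cv2.minAreaRect(h)
    print(th,round(q['score'],2),np.round(q['location']),'@z',plane('wrist',[q['location']],z,C)[0].round(1),'rect',np.round(a))
E
python3 -m inch '[{"tx":-0.57,"ty":4.7,"tz":0.6,"ax":0,"ay":0,"az":0,"jaw":1},{"tx":-0.57,"ty":4.7,"tz":0.6,"ax":0,"ay":0,"az":0,"jaw":1},{"tx":-0.57,"ty":4.7,"tz":0.6,"ax":0,"ay":0,"az":0,"jaw":1},{"tx":-0.57,"ty":4.7,"tz":0.6,"ax":0,"ay":0,"az":0,"jaw":1},{"tx":-0.57,"ty":4.7,"tz":0.6,"ax":0,"ay":0,"az":0,"jaw":1},{"tx":-0.57,"ty":4.7,"tz":0.6,"ax":0,"ay":0,"az":0,"jaw":1},{"tx":-0.57,"ty":4.7,"tz":0.6,"ax":0,"ay":0,"az":0,"jaw":1},{"tx":-0.57,"ty":4.7,"tz":0.6,"ax":0,"ay":0,"az":0,"jaw":1},{"tx":-0.57,"ty":4.7,"tz":0.6,"ax":0,"ay":0,"az":0,"jaw":1},{"tx":-0.57,"ty":4.7,"tz":0.6,"ax":0,"ay":0,"az":0,"jaw":1},{"tx":0,"ty":0,"tz":0,"ax":0,"ay":0,"az":0,"jaw":1},{"tx":0,"ty":0,"tz":0,"ax":0,"ay":0,"az":0,"jaw":1}]'
python3 look.py receiver 488 -236 39 w3
python3 - <<'E'
from h import *
# top-camera rim centres by mask outline on rim plane z=39 (far-side parallax small)
n='top';im,d=viewer.get_image(n);C=cal(n)
v,u=np.nonzero(d>0);w=world(n,np.c_[u,v],d[v,u],C)
for th,x,y in(('blue',587,-127),('green',591,-232),('orange',475,-128),('recv',488,-239),('lid',604,-348)):
    k=(w[:,2]>(28 if th!='lid' else 8))&(np.hypot(w[:,0]-x,w[:,1]-y)<45)
    q=np.c_[u[k],v[k]]; h=cv2.convexHull(q.astype(np.int32)).reshape(-1,2)
    e,r=circ(plane(n,h,39 if th!='lid' else 16,C)); print(th,e.round(1),r.round(1))
E
```

```text
t: 5.1
ee_pos: [481.2, -230.4, 246.6]
orientation: [-3.141, -0.003, 0.0]
ft_force: [0.8, 0.2, 0.1]
width: 87.7
tcp [ 481.2 -230.4  246.6] t 5.1
depth rim [ 485.5 -237.6] 28.5 zmed 37.7
receiver 0.92 [295. 184.] @z [ 489.3 -230.2   39. ] rect [58. 54.]
blue [ 586.6 -126. ] 29.1
green [ 616.1 -261.4] 60.8
orange [ 599.3 -196.9] 158.7
recv [ 538.4 -385.1] 161.3Traceback (most recent call last):
  File "<stdin>", line 7, in <module>
AttributeError: 'NoneType' object has no attribute 'reshape'
```

View pics/w3.png

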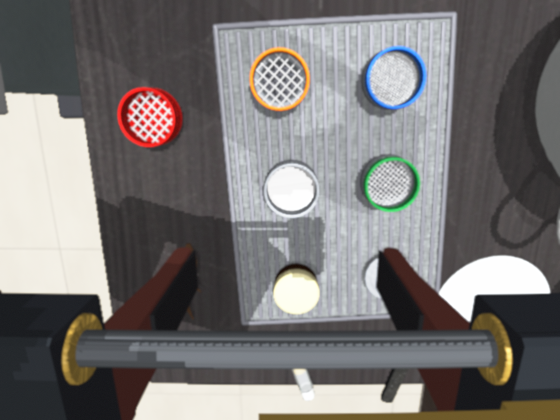

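The pan is at (291,189), with orange above it at (280,79), blue at (396,77), green at (391,184), and the jar below at (296,290). Red is off the mat. I'll descend onto the pan and grip.

```bash
python3 -m inch '[{"tx":0.25,"ty":0.36,"tz":4,"ax":0,"ay":0,"az":0,"jaw":1},{"tx":0.25,"ty":0.36,"tz":4,"ax":0,"ay":0,"az":0,"jaw":1},{"tx":0,"ty":0,"tz":4,"ax":0,"ay":0,"az":0,"jaw":1},{"tx":0,"ty":0,"tz":4,"ax":0,"ay":0,"az":0,"jaw":1},{"tx":0,"ty":0,"tz":3,"ax":0,"ay":0,"az":0,"jaw":1},{"tx":0,"ty":0,"tz":2.3,"ax":0,"ay":0,"az":0,"jaw":1},{"tx":0,"ty":0,"tz":1.2,"ax":0,"ay":0,"az":0,"jaw":1},{"tx":0,"ty":0,"tz":0.6,"ax":0,"ay":0,"az":0,"jaw":1},{"tx":0,"ty":0,"tz":0,"ax":0,"ay":0,"az":0,"jaw":1},{"tx":0,"ty":0,"tz":0,"ax":0,"ay":0,"az":0,"jaw":0.7}]'
python3 -m inch '[{"tx":0,"ty":0,"tz":0,"ax":0,"ay":0,"az":0,"jaw":0},{"tx":0,"ty":0,"tz":0,"ax":0,"ay":0,"az":0,"jaw":0},{"tx":0,"ty":0,"tz":0,"ax":0,"ay":0,"az":0,"jaw":0},{"tx":0,"ty":0,"tz":0,"ax":0,"ay":0,"az":0,"jaw":0}]'
```

```text
t: 6.5
ee_pos: [486.7, -239.1, 16.5]
orientation: [3.141, 0.001, 0.002]
ft_force: [-0.1, 0.4, -0.0]
width: 80.7
t: 7.0
ee_pos: [486.3, -239.0, 16.0]
orientation: [3.141, 0.001, 0.001]
ft_force: [-1.3, -0.6, 4.5]
width: 58.0
```

```bash
python3 -m inch '[{"tx":0,"ty":0,"tz":-1,"ax":0,"ay":0,"az":0,"jaw":0},{"tx":0,"ty":0,"tz":-3,"ax":0,"ay":0,"az":0,"jaw":0},{"tx":0,"ty":0,"tz":-5,"ax":0,"ay":0,"az":0,"jaw":0},{"tx":0,"ty":0,"tz":-5,"ax":0,"ay":0,"az":0,"jaw":0},{"tx":0.5,"ty":-4,"tz":-3.5,"ax":0,"ay":0,"az":0,"jaw":0},{"tx":0.5,"ty":-4.5,"tz":-3.5,"ax":0,"ay":0,"az":0,"jaw":0},{"tx":0.5,"ty":-4.7,"tz":-3,"ax":0,"ay":0,"az":0,"jaw":0},{"tx":0.5,"ty":-4.7,"tz":-2.5,"ax":0,"ay":0,"az":0,"jaw":0},{"tx":0.5,"ty":-4.7,"tz":-2.5,"ax":0,"ay":0,"az":0,"jaw":0},{"tx":0.5,"ty":-4.7,"tz":0,"ax":0,"ay":0,"az":0,"jaw":0},{"tx":0.5,"ty":-4.7,"tz":0,"ax":0,"ay":0,"az":0,"jaw":0},{"tx":0.5,"ty":-4.7,"tz":0,"ax":0,"ay":0,"az":0,"jaw":0}]'
python3 -m inch '[{"tx":0.5,"ty":-4.5,"tz":0,"ax":0,"ay":0,"az":0,"jaw":0},{"tx":0.6,"ty":-4,"tz":0,"ax":0,"ay":0,"az":0,"jaw":0},{"tx":0,"ty":-2.2,"tz":0,"ax":0,"ay":0,"az":0,"jaw":0},{"tx":0,"ty":0,"tz":0,"ax":0,"ay":0,"az":0,"jaw":0},{"tx":0,"ty":0,"tz":0,"ax":0,"ay":0,"az":0,"jaw":0}]'
python3 - <<'E'
from h import *
C=cal('wrist');o=get_obs();print(o['ee_pos'],o['orientation'],-C[2].T@C[3]);im,d=save('wrist','w4.png')
g=cv2.imread('pics/w4.png',0); m=np.zeros_like(g)
m[146:232,250:345]=(g[146:232,250:345]<140)*255
cs,h=cv2.findContours(m,cv2.RETR_CCOMP,cv2.CHAIN_APPROX_NONE)
for i,c in enumerate(cs):
    if len(c)>80:
        p=plane('wrist',c.reshape(-1,2),100,C);e,r=circ(p);print(h[0][i][3],len(c),e,r,np.std(np.hypot(*(p[:,:2]-e).T)))
n='top';im,d=viewer.get_image(n);save('top','top4.png')
E
```

```text
t: 8.5
ee_pos: [525.4, 129.7, 306.2]
orientation: [-3.142, -0.001, -0.0]
ft_force: [1.1, -0.7, -0.1]
width: 57.6
t: 9.12
ee_pos: [536.5, 234.2, 305.6]
orientation: [3.141, 0.001, -0.001]
ft_force: [0.2, -0.8, -1.7]
width: 57.9
[536.45603536 234.15341143 305.64796403] [ 3.14096409e+00  7.07794377e-04 -6.43094106e-04] [536.09711504 310.09709877 466.65339136]
-1 302 [542.99726254 222.53512371] 43.78485328910982 7.600449487418358
0 139 [545.91306907 232.83453135] 25.72068814069829 0.40276488416995593
```

View pics/w4.png

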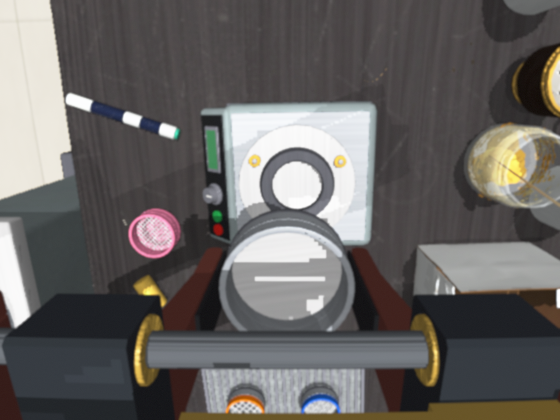

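The held pan is level at about (287,275), with the collar ahead at (297,185). I'll align and lower it.

```bash
python3 -m inch '[{"tx":0.5,"ty":0.14,"tz":3,"ax":0,"ay":0,"az":0,"jaw":0},{"tx":0.44,"ty":0.14,"tz":4,"ax":0,"ay":0,"az":0,"jaw":0},{"tx":0,"ty":0,"tz":4,"ax":0,"ay":0,"az":0,"jaw":0},{"tx":0,"ty":0,"tz":4,"ax":0,"ay":0,"az":0,"jaw":0},{"tx":0,"ty":0,"tz":2.5,"ax":0,"ay":0,"az":0,"jaw":0},{"tx":0,"ty":0,"tz":1.3,"ax":0,"ay":0,"az":0,"jaw":0},{"tx":0,"ty":0,"tz":0,"ax":0,"ay":0,"az":0,"jaw":0},{"tx":0,"ty":0,"tz":0,"ax":0,"ay":0,"az":0,"jaw":0}]'
python3 -m inch '[{"tx":0,"ty":0,"tz":0.3,"ax":0,"ay":0,"az":0,"jaw":0},{"tx":0,"ty":0,"tz":0.3,"ax":0,"ay":0,"az":0,"jaw":0},{"tx":0,"ty":0,"tz":0,"ax":0,"ay":0,"az":0,"jaw":0}]'
```

```text
t: 10.28
ee_pos: [547.0, 232.5, 118.8]
orientation: [-3.141, -0.001, -0.003]
ft_force: [0.2, 0.5, -1.6]
width: 57.8
t: 10.65
ee_pos: [546.0, 232.3, 111.6]
orientation: [3.142, 0.001, -0.0]
ft_force: [-0.3, -0.4, -0.8]
width: 57.9
```

```bash
python3 -m inch '[{"tx":0,"ty":0,"tz":0.2,"ax":0,"ay":0,"az":0,"jaw":0},{"tx":0,"ty":0,"tz":0,"ax":0,"ay":0,"az":0,"jaw":0},{"tx":0,"ty":0,"tz":0,"ax":0,"ay":0,"az":0,"jaw":0}]'
python3 -m inch '[{"tx":0,"ty":0,"tz":0.2,"ax":0,"ay":0,"az":0,"jaw":0},{"tx":0,"ty":0,"tz":0,"ax":0,"ay":0,"az":0,"jaw":0},{"tx":0,"ty":0,"tz":0,"ax":0,"ay":0,"az":0,"jaw":0}]'
```

```text
t: 11.02
ee_pos: [546.2, 232.4, 109.7]
orientation: [3.142, 0.001, -0.0]
ft_force: [-0.2, -0.6, -0.1]
width: 57.7
t: 11.4
ee_pos: [546.2, 232.3, 107.6]
orientation: [3.141, 0.001, 0.0]
ft_force: [-0.2, -0.4, -0.6]
width: 57.5
```

```bash
python3 -m inch '[{"tx":0,"ty":0,"tz":0.15,"ax":0,"ay":0,"az":0,"jaw":0},{"tx":0,"ty":0,"tz":0,"ax":0,"ay":0,"az":0,"jaw":0},{"tx":0,"ty":0,"tz":0,"ax":0,"ay":0,"az":0,"jaw":0}]'
python3 -m inch '[{"tx":0,"ty":0,"tz":0.08,"ax":0,"ay":0,"az":0,"jaw":0},{"tx":0,"ty":0,"tz":0,"ax":0,"ay":0,"az":0,"jaw":0},{"tx":0,"ty":0,"tz":0,"ax":0,"ay":0,"az":0,"jaw":0}]'
```

```text
t: 11.78
ee_pos: [546.3, 232.3, 106.2]
orientation: [-3.142, -0.001, -0.001]
ft_force: [1.1, -1.5, -0.7]
width: 57.4
t: 12.15
ee_pos: [546.3, 232.3, 105.5]
orientation: [3.142, 0.001, 0.001]
ft_force: [1.0, -1.9, -0.3]
width: 57.7
```

```bash
python3 -m inch '[{"tx":0.05,"ty":0.1,"tz":0,"ax":0,"ay":0,"az":0,"jaw":0},{"tx":0,"ty":0,"tz":0.07,"ax":0,"ay":0,"az":0,"jaw":0},{"tx":0,"ty":0,"tz":0,"ax":0,"ay":0,"az":0,"jaw":0},{"tx":0,"ty":0,"tz":0,"ax":0,"ay":0,"az":0,"jaw":0}]'
python3 -m inch '[{"tx":0,"ty":0,"tz":0.05,"ax":0,"ay":0,"az":0,"jaw":0},{"tx":0,"ty":0,"tz":0,"ax":0,"ay":0,"az":0,"jaw":0},{"tx":0,"ty":0,"tz":0,"ax":0,"ay":0,"az":0,"jaw":0}]'
```

```text
t: 12.65
ee_pos: [546.4, 231.4, 105.0]
orientation: [-3.142, -0.001, 0.001]
ft_force: [-2.0, -0.7, 5.4]
width: 57.9
t: 13.02
ee_pos: [546.4, 231.4, 105.0]
orientation: [-3.142, -0.001, 0.0]
ft_force: [-3.0, -1.9, 9.7]
width: 58.1
```

Wrist force shows the pan bearing at TCP 105.0, exactly the seated height. I'll release it and go to the blue sieve.

```bash
python3 -m inch '[{"tx":0,"ty":0,"tz":-0.05,"ax":0,"ay":0,"az":0,"jaw":0.75},{"tx":0,"ty":0,"tz":0,"ax":0,"ay":0,"az":0,"jaw":1},{"tx":0,"ty":0,"tz":0,"ax":0,"ay":0,"az":0,"jaw":1},{"tx":0,"ty":0,"tz":0,"ax":0,"ay":0,"az":0,"jaw":1},{"tx":0,"ty":0,"tz":-2,"ax":0,"ay":0,"az":0,"jaw":1},{"tx":0,"ty":0,"tz":-4,"ax":0,"ay":0,"az":0,"jaw":1},{"tx":0,"ty":0,"tz":-4,"ax":0,"ay":0,"az":0,"jaw":1}]'
python3 -m inch '[{"tx":0.4,"ty":3.5,"tz":-1,"ax":0,"ay":0,"az":0,"jaw":1},{"tx":0.4,"ty":4,"tz":-1,"ax":0,"ay":0,"az":0,"jaw":1},{"tx":0.4,"ty":4.7,"tz":-1,"ax":0,"ay":0,"az":0,"jaw":1},{"tx":0.4,"ty":4.7,"tz":-1,"ax":0,"ay":0,"az":0,"jaw":1},{"tx":0.4,"ty":4.7,"tz":0,"ax":0,"ay":0,"az":0,"jaw":1},{"tx":0.4,"ty":4.7,"tz":0,"ax":0,"ay":0,"az":0,"jaw":1},{"tx":0.4,"ty":4.7,"tz":0,"ax":0,"ay":0,"az":0,"jaw":1},{"tx":0.4,"ty":4.3,"tz":0,"ax":0,"ay":0,"az":0,"jaw":1},{"tx":0.4,"ty":0,"tz":0,"ax":0,"ay":0,"az":0,"jaw":1},{"tx":0,"ty":0,"tz":0,"ax":0,"ay":0,"az":0,"jaw":1},{"tx":0,"ty":0,"tz":0,"ax":0,"ay":0,"az":0,"jaw":1}]'
python3 look.py fine_sieve 586 -126 39 w5
python3 - <<'E'
from h import *
im,d=viewer.get_image('top');C=cal('top');v,u=np.nonzero(d>0);w=world('top',np.c_[u,v],d[v,u],C)
k=(w[:,2]>118)&(np.hypot(w[:,0]-546,w[:,1]-231)<50);s=w[k];print(len(s),s.min(0),s.max(0),((s.min(0)+s.max(0))/2))
A=np.c_[s[:,:2]-s[:,:2].mean(0),np.ones(len(s))];print('plane',np.linalg.lstsq(A,s[:,2],rcond=None)[0])
E
```

```text
t: 13.9
ee_pos: [546.4, 231.2, 205.4]
orientation: [3.141, 0.001, -0.001]
ft_force: [0.6, 1.0, -0.2]
width: 87.7
t: 15.28
ee_pos: [582.8, -120.4, 244.5]
orientation: [-3.141, -0.003, 0.001]
ft_force: [-0.4, 0.9, -0.1]
width: 87.6
tcp [ 582.8 -120.4  244.5] t 15.275
depth rim [ 586.4 -125.1] 28.5 zmed 37.8
fine_sieve 0.6 [293. 184.] @z [ 589.2 -120.4   39. ] rect [57. 55.]
153 [518.00012473 204.14474307 118.02537666] [575.23150681 260.73151789 132.26976609] [546.61581577 232.43813048 125.14757137]
plane [-1.24671214e-02  6.34265259e-03  1.26027250e+02]
```

The pan sits level and centred. Now the blue sieve.

```bash
python3 -m inch '[{"tx":0.18,"ty":0.24,"tz":4,"ax":0,"ay":0,"az":0,"jaw":1},{"tx":0.18,"ty":0.24,"tz":4,"ax":0,"ay":0,"az":0,"jaw":1},{"tx":0,"ty":0,"tz":4,"ax":0,"ay":0,"az":0,"jaw":1},{"tx":0,"ty":0,"tz":4,"ax":0,"ay":0,"az":0,"jaw":1},{"tx":0,"ty":0,"tz":3,"ax":0,"ay":0,"az":0,"jaw":1},{"tx":0,"ty":0,"tz":2.1,"ax":0,"ay":0,"az":0,"jaw":1},{"tx":0,"ty":0,"tz":1.2,"ax":0,"ay":0,"az":0,"jaw":1},{"tx":0,"ty":0,"tz":0.6,"ax":0,"ay":0,"az":0,"jaw":1},{"tx":0,"ty":0,"tz":0,"ax":0,"ay":0,"az":0,"jaw":1},{"tx":0,"ty":0,"tz":0,"ax":0,"ay":0,"az":0,"jaw":0.7}]'
python3 -m inch '[{"tx":0,"ty":0,"tz":0,"ax":0,"ay":0,"az":0,"jaw":0},{"tx":0,"ty":0,"tz":0,"ax":0,"ay":0,"az":0,"jaw":0},{"tx":0,"ty":0,"tz":0,"ax":0,"ay":0,"az":0,"jaw":0},{"tx":0,"ty":0,"tz":0,"ax":0,"ay":0,"az":0,"jaw":0},{"tx":0,"ty":0,"tz":0,"ax":0,"ay":0,"az":0,"jaw":0}]'
```

```text
t: 16.68
ee_pos: [587.2, -126.6, 16.5]
orientation: [3.141, 0.001, 0.002]
ft_force: [0.7, -0.3, -0.4]
width: 81.1
t: 17.3
ee_pos: [586.8, -126.5, 16.0]
orientation: [3.141, 0.001, 0.001]
ft_force: [-0.5, 0.2, 6.1]
width: 58.0
```

```bash
python3 -m inch '[{"tx":0,"ty":0,"tz":-1,"ax":0,"ay":0,"az":0,"jaw":0},{"tx":0,"ty":0,"tz":-3,"ax":0,"ay":0,"az":0,"jaw":0},{"tx":0,"ty":0,"tz":-5,"ax":0,"ay":0,"az":0,"jaw":0},{"tx":-0.45,"ty":-3,"tz":-4.5,"ax":0,"ay":0,"az":0,"jaw":0},{"tx":-0.45,"ty":-4,"tz":-3,"ax":0,"ay":0,"az":0,"jaw":0},{"tx":-0.45,"ty":-4.7,"tz":0,"ax":0,"ay":0,"az":0,"jaw":0},{"tx":-0.45,"ty":-4.7,"tz":0,"ax":0,"ay":0,"az":0,"jaw":0},{"tx":-0.45,"ty":-4.7,"tz":0,"ax":0,"ay":0,"az":0,"jaw":0},{"tx":-0.45,"ty":-4.7,"tz":0,"ax":0,"ay":0,"az":0,"jaw":0},{"tx":-0.45,"ty":-4.7,"tz":0,"ax":0,"ay":0,"az":0,"jaw":0},{"tx":-0.45,"ty":-3.3,"tz":0,"ax":0,"ay":0,"az":0,"jaw":0},{"tx":-0.45,"ty":-2,"tz":0,"ax":0,"ay":0,"az":0,"jaw":0}]'
python3 -m inch '[{"tx":0,"ty":0,"tz":1,"ax":0,"ay":0,"az":0,"jaw":0},{"tx":0,"ty":0,"tz":1.2,"ax":0,"ay":0,"az":0,"jaw":0},{"tx":0,"ty":0,"tz":0.8,"ax":0,"ay":0,"az":0,"jaw":0},{"tx":0,"ty":0,"tz":0,"ax":0,"ay":0,"az":0,"jaw":0},{"tx":0,"ty":0,"tz":0,"ax":0,"ay":0,"az":0,"jaw":0},{"tx":0,"ty":0,"tz":0,"ax":0,"ay":0,"az":0,"jaw":0}]'
```

```text
t: 18.8
ee_pos: [545.1, 233.0, 180.7]
orientation: [3.141, 0.004, -0.0]
ft_force: [-0.7, -0.1, -1.2]
width: 57.9
t: 19.55
ee_pos: [546.1, 231.5, 151.1]
orientation: [-3.141, -0.001, -0.001]
ft_force: [0.1, -0.6, -1.3]
width: 57.7
```

```bash
python3 -m inch '[{"tx":0,"ty":0,"tz":0.5,"ax":0,"ay":0,"az":0,"jaw":0},{"tx":0,"ty":0,"tz":0.4,"ax":0,"ay":0,"az":0,"jaw":0},{"tx":0,"ty":0,"tz":0,"ax":0,"ay":0,"az":0,"jaw":0},{"tx":0,"ty":0,"tz":0,"ax":0,"ay":0,"az":0,"jaw":0}]'
python3 -m inch '[{"tx":0,"ty":0,"tz":0.2,"ax":0,"ay":0,"az":0,"jaw":0},{"tx":0,"ty":0,"tz":0.2,"ax":0,"ay":0,"az":0,"jaw":0},{"tx":0,"ty":0,"tz":0,"ax":0,"ay":0,"az":0,"jaw":0},{"tx":0,"ty":0,"tz":0,"ax":0,"ay":0,"az":0,"jaw":0}]'
python3 -m inch '[{"tx":0,"ty":0,"tz":0.15,"ax":0,"ay":0,"az":0,"jaw":0},{"tx":0,"ty":0,"tz":0.1,"ax":0,"ay":0,"az":0,"jaw":0},{"tx":0,"ty":0,"tz":0,"ax":0,"ay":0,"az":0,"jaw":0},{"tx":0,"ty":0,"tz":0,"ax":0,"ay":0,"az":0,"jaw":0}]'
```

```text
t: 20.05
ee_pos: [545.7, 231.6, 141.6]
orientation: [3.142, 0.001, -0.0]
ft_force: [-0.2, -0.6, -1.2]
width: 57.8
t: 20.55
ee_pos: [545.8, 231.6, 137.7]
orientation: [3.142, 0.001, -0.0]
ft_force: [-0.1, 0.4, -0.9]
width: 58.0
t: 21.05
ee_pos: [545.8, 231.6, 135.2]
orientation: [3.142, 0.001, 0.0]
ft_force: [0.5, -0.2, -0.7]
width: 58.4
```

```bash
python3 -m inch '[{"tx":0.03,"ty":0,"tz":0.1,"ax":0,"ay":0,"az":0,"jaw":0},{"tx":0,"ty":0,"tz":0.05,"ax":0,"ay":0,"az":0,"jaw":0},{"tx":0,"ty":0,"tz":0,"ax":0,"ay":0,"az":0,"jaw":0},{"tx":0,"ty":0,"tz":0,"ax":0,"ay":0,"az":0,"jaw":0}]'
python3 -m inch '[{"tx":0,"ty":0,"tz":0.07,"ax":0,"ay":0,"az":0,"jaw":0},{"tx":0,"ty":0,"tz":0,"ax":0,"ay":0,"az":0,"jaw":0},{"tx":0,"ty":0,"tz":0,"ax":0,"ay":0,"az":0,"jaw":0}]'
```

```text
t: 21.55
ee_pos: [546.1, 231.6, 133.7]
orientation: [3.142, 0.001, -0.0]
ft_force: [0.5, -0.5, -0.6]
width: 58.1
t: 21.92
ee_pos: [546.1, 231.6, 133.1]
orientation: [-3.142, -0.001, -0.0]
ft_force: [-0.1, -0.3, -1.0]
width: 58.2
```

```bash
python3 -m inch '[{"tx":0,"ty":0,"tz":0.05,"ax":0,"ay":0,"az":0,"jaw":0},{"tx":0,"ty":0,"tz":0,"ax":0,"ay":0,"az":0,"jaw":0},{"tx":0,"ty":0,"tz":0,"ax":0,"ay":0,"az":0,"jaw":0}]'
python3 -m inch '[{"tx":0,"ty":0,"tz":0.04,"ax":0,"ay":0,"az":0,"jaw":0},{"tx":0,"ty":0,"tz":0,"ax":0,"ay":0,"az":0,"jaw":0},{"tx":0,"ty":0,"tz":0,"ax":0,"ay":0,"az":0,"jaw":0}]'
```

```text
t: 22.3
ee_pos: [546.1, 231.6, 133.0]
orientation: [-3.141, -0.001, -0.0]
ft_force: [-1.9, -1.0, 5.4]
width: 57.8
t: 22.68
ee_pos: [546.1, 231.6, 133.0]
orientation: [-3.141, -0.001, -0.001]
ft_force: [-3.4, -0.6, 9.2]
width: 58.0
```

Blue is seated at 133.0, as predicted. Release, then go to green.

```bash
python3 -m inch '[{"tx":0,"ty":0,"tz":-0.05,"ax":0,"ay":0,"az":0,"jaw":0.75},{"tx":0,"ty":0,"tz":0,"ax":0,"ay":0,"az":0,"jaw":1},{"tx":0,"ty":0,"tz":0,"ax":0,"ay":0,"az":0,"jaw":1},{"tx":0,"ty":0,"tz":0,"ax":0,"ay":0,"az":0,"jaw":1},{"tx":0,"ty":0,"tz":-2,"ax":0,"ay":0,"az":0,"jaw":1},{"tx":0,"ty":0,"tz":-4,"ax":0,"ay":0,"az":0,"jaw":1},{"tx":0,"ty":0,"tz":-4,"ax":0,"ay":0,"az":0,"jaw":1},{"tx":0.4,"ty":3.2,"tz":-1.2,"ax":0,"ay":0,"az":0,"jaw":1},{"tx":0.4,"ty":4,"tz":0,"ax":0,"ay":0,"az":0,"jaw":1}]'
python3 -m inch '[{"tx":0.4,"ty":4.7,"tz":0,"ax":0,"ay":0,"az":0,"jaw":1},{"tx":0.4,"ty":4.7,"tz":0,"ax":0,"ay":0,"az":0,"jaw":1},{"tx":0.4,"ty":4.7,"tz":0,"ax":0,"ay":0,"az":0,"jaw":1},{"tx":0.4,"ty":4.7,"tz":0,"ax":0,"ay":0,"az":0,"jaw":1},{"tx":0.4,"ty":4.7,"tz":0,"ax":0,"ay":0,"az":0,"jaw":1},{"tx":0.4,"ty":4.7,"tz":0,"ax":0,"ay":0,"az":0,"jaw":1},{"tx":0.4,"ty":4.5,"tz":0,"ax":0,"ay":0,"az":0,"jaw":1},{"tx":0.4,"ty":4,"tz":0,"ax":0,"ay":0,"az":0,"jaw":1},{"tx":0.1,"ty":2,"tz":0,"ax":0,"ay":0,"az":0,"jaw":1},{"tx":0,"ty":0,"tz":0,"ax":0,"ay":0,"az":0,"jaw":1},{"tx":0,"ty":0,"tz":0,"ax":0,"ay":0,"az":0,"jaw":1}]'
python3 look.py medium_sieve 591 -232 39 w6
cat > stack.py <<'E'
import sys; from h import *
zt=float(sys.argv[1]); im,d=viewer.get_image('top');C=cal('top');v,u=np.nonzero(d>0);w=world('top',np.c_[u,v],d[v,u],C)
k=(w[:,2]>zt-8)&(np.hypot(w[:,0]-546,w[:,1]-231)<50);s=w[k];print(len(s),s.min(0).round(1),s.max(0).round(1),((s.min(0)+s.max(0))/2).round(1))
A=np.c_[s[:,:2]-s[:,:2].mean(0),np.ones(len(s))];print('plane',np.linalg.lstsq(A,s[:,2],rcond=None)[0].round(3))
E
python3 stack.py 156
```

```text
t: 23.8
ee_pos: [555.0, 159.6, 246.2]
orientation: [-3.141, -0.004, -0.005]
ft_force: [-0.1, 0.6, -0.0]
width: 87.9
t: 25.18
ee_pos: [587.3, -226.2, 244.4]
orientation: [-3.141, -0.002, 0.001]
ft_force: [0.3, 0.5, 0.2]
width: 87.7
tcp [ 587.3 -226.2  244.4] t 25.175
depth rim [ 590.7 -231. ] 28.5 zmed 37.7
medium_sieve 0.88 [290. 185.] @z [ 590.1 -227.5   39. ] rect [57. 55.]
medium_sieve 0.55 [212. 292.] @z [ 502.7 -349.2   39. ] rect [35. 49.]
146 [517.8 204.1 148. ] [574.9 261.7 159.9] [546.4 232.9 154. ]
plane [ 2.10000e-02 -7.00000e-03  1.54835e+02]
```

Blue is level on the pan. Pick green.

```bash
python3 -m inch '[{"tx":0.17,"ty":0.24,"tz":4,"ax":0,"ay":0,"az":0,"jaw":1},{"tx":0.17,"ty":0.24,"tz":4,"ax":0,"ay":0,"az":0,"jaw":1},{"tx":0,"ty":0,"tz":4,"ax":0,"ay":0,"az":0,"jaw":1},{"tx":0,"ty":0,"tz":4,"ax":0,"ay":0,"az":0,"jaw":1},{"tx":0,"ty":0,"tz":3,"ax":0,"ay":0,"az":0,"jaw":1},{"tx":0,"ty":0,"tz":2.1,"ax":0,"ay":0,"az":0,"jaw":1},{"tx":0,"ty":0,"tz":1.2,"ax":0,"ay":0,"az":0,"jaw":1},{"tx":0,"ty":0,"tz":0.6,"ax":0,"ay":0,"az":0,"jaw":1},{"tx":0,"ty":0,"tz":0,"ax":0,"ay":0,"az":0,"jaw":1},{"tx":0,"ty":0,"tz":0,"ax":0,"ay":0,"az":0,"jaw":0.7}]'
python3 -m inch '[{"tx":0,"ty":0,"tz":0,"ax":0,"ay":0,"az":0,"jaw":0},{"tx":0,"ty":0,"tz":0,"ax":0,"ay":0,"az":0,"jaw":0},{"tx":0,"ty":0,"tz":0,"ax":0,"ay":0,"az":0,"jaw":0},{"tx":0,"ty":0,"tz":0,"ax":0,"ay":0,"az":0,"jaw":0},{"tx":0,"ty":0,"tz":0,"ax":0,"ay":0,"az":0,"jaw":0}]'
```

```text
t: 26.58
ee_pos: [591.4, -232.5, 16.5]
orientation: [3.141, 0.001, 0.002]
ft_force: [0.1, -0.0, 0.8]
width: 81.2
t: 27.2
ee_pos: [591.1, -232.3, 16.0]
orientation: [3.141, 0.001, 0.001]
ft_force: [-0.1, -0.9, 4.2]
width: 58.0
```

```bash
python3 -m inch '[{"tx":0,"ty":0,"tz":-1,"ax":0,"ay":0,"az":0,"jaw":0},{"tx":0,"ty":0,"tz":-3,"ax":0,"ay":0,"az":0,"jaw":0},{"tx":0,"ty":0,"tz":-5,"ax":0,"ay":0,"az":0,"jaw":0},{"tx":-0.45,"ty":-3,"tz":-5,"ax":0,"ay":0,"az":0,"jaw":0},{"tx":-0.45,"ty":-4,"tz":-4.5,"ax":0,"ay":0,"az":0,"jaw":0},{"tx":-0.45,"ty":-4.7,"tz":0,"ax":0,"ay":0,"az":0,"jaw":0},{"tx":-0.45,"ty":-4.7,"tz":0,"ax":0,"ay":0,"az":0,"jaw":0},{"tx":-0.45,"ty":-4.7,"tz":0,"ax":0,"ay":0,"az":0,"jaw":0},{"tx":-0.45,"ty":-4.7,"tz":0,"ax":0,"ay":0,"az":0,"jaw":0},{"tx":-0.45,"ty":-4.7,"tz":0,"ax":0,"ay":0,"az":0,"jaw":0},{"tx":-0.45,"ty":-4.7,"tz":0,"ax":0,"ay":0,"az":0,"jaw":0},{"tx":-0.45,"ty":-4.7,"tz":0,"ax":0,"ay":0,"az":0,"jaw":0}]'
python3 -m inch '[{"tx":-0.44,"ty":-3.5,"tz":0,"ax":0,"ay":0,"az":0,"jaw":0},{"tx":0,"ty":-3,"tz":0,"ax":0,"ay":0,"az":0,"jaw":0},{"tx":0,"ty":0,"tz":1,"ax":0,"ay":0,"az":0,"jaw":0},{"tx":0,"ty":0,"tz":1.2,"ax":0,"ay":0,"az":0,"jaw":0},{"tx":0,"ty":0,"tz":0,"ax":0,"ay":0,"az":0,"jaw":0},{"tx":0,"ty":0,"tz":0,"ax":0,"ay":0,"az":0,"jaw":0},{"tx":0,"ty":0,"tz":0,"ax":0,"ay":0,"az":0,"jaw":0}]'
```

```text
t: 28.7
ee_pos: [549.5, 168.2, 200.9]
orientation: [3.142, 0.001, -0.0]
ft_force: [0.6, -0.7, 0.2]
width: 58.0
t: 29.58
ee_pos: [545.9, 231.3, 178.9]
orientation: [-3.141, -0.0, -0.001]
ft_force: [-0.7, 1.0, -0.6]
width: 58.5
```

```bash
python3 -m inch '[{"tx":0.02,"ty":0,"tz":0.5,"ax":0,"ay":0,"az":0,"jaw":0},{"tx":0,"ty":0,"tz":0.4,"ax":0,"ay":0,"az":0,"jaw":0},{"tx":0,"ty":0,"tz":0,"ax":0,"ay":0,"az":0,"jaw":0},{"tx":0,"ty":0,"tz":0,"ax":0,"ay":0,"az":0,"jaw":0}]'
python3 -m inch '[{"tx":0,"ty":0,"tz":0.2,"ax":0,"ay":0,"az":0,"jaw":0},{"tx":0,"ty":0,"tz":0.2,"ax":0,"ay":0,"az":0,"jaw":0},{"tx":0,"ty":0,"tz":0,"ax":0,"ay":0,"az":0,"jaw":0},{"tx":0,"ty":0,"tz":0,"ax":0,"ay":0,"az":0,"jaw":0}]'
python3 -m inch '[{"tx":0,"ty":0,"tz":0.15,"ax":0,"ay":0,"az":0,"jaw":0},{"tx":0,"ty":0,"tz":0.1,"ax":0,"ay":0,"az":0,"jaw":0},{"tx":0,"ty":0,"tz":0,"ax":0,"ay":0,"az":0,"jaw":0},{"tx":0,"ty":0,"tz":0,"ax":0,"ay":0,"az":0,"jaw":0}]'
```

```text
t: 30.08
ee_pos: [545.8, 231.8, 169.5]
orientation: [3.142, 0.001, -0.0]
ft_force: [-0.5, 0.7, -0.6]
width: 58.3
t: 30.58
ee_pos: [545.8, 231.8, 165.6]
orientation: [-3.142, -0.001, 0.0]
ft_force: [0.5, -0.2, -0.3]
width: 58.4
t: 31.08
ee_pos: [545.8, 231.8, 163.1]
orientation: [3.142, 0.001, -0.0]
ft_force: [-0.1, 0.3, -0.8]
width: 58.1
```

```bash
python3 -m inch '[{"tx":0,"ty":0,"tz":0.1,"ax":0,"ay":0,"az":0,"jaw":0},{"tx":0,"ty":0,"tz":0.05,"ax":0,"ay":0,"az":0,"jaw":0},{"tx":0,"ty":0,"tz":0,"ax":0,"ay":0,"az":0,"jaw":0},{"tx":0,"ty":0,"tz":0,"ax":0,"ay":0,"az":0,"jaw":0}]'
python3 -m inch '[{"tx":0,"ty":0,"tz":0.06,"ax":0,"ay":0,"az":0,"jaw":0},{"tx":0,"ty":0,"tz":0,"ax":0,"ay":0,"az":0,"jaw":0},{"tx":0,"ty":0,"tz":0,"ax":0,"ay":0,"az":0,"jaw":0}]'
python3 -m inch '[{"tx":0,"ty":0,"tz":0.05,"ax":0,"ay":0,"az":0,"jaw":0},{"tx":0,"ty":0,"tz":0,"ax":0,"ay":0,"az":0,"jaw":0},{"tx":0,"ty":0,"tz":0,"ax":0,"ay":0,"az":0,"jaw":0}]'
```

```text
t: 31.58
ee_pos: [545.7, 231.8, 161.6]
orientation: [3.142, 0.001, -0.0]
ft_force: [0.3, -0.7, -0.9]
width: 58.5
t: 31.95
ee_pos: [545.8, 231.8, 161.0]
orientation: [-3.142, -0.001, -0.0]
ft_force: [0.5, 0.5, -1.7]
width: 58.1
t: 32.33
ee_pos: [545.8, 231.8, 160.9]
orientation: [-3.141, -0.001, -0.001]
ft_force: [-1.5, -0.1, 5.6]
width: 57.8
```

Green is seated at 160.9. Release, then go to orange.

```bash
python3 -m inch '[{"tx":0,"ty":0,"tz":-0.05,"ax":0,"ay":0,"az":0,"jaw":0.75},{"tx":0,"ty":0,"tz":0,"ax":0,"ay":0,"az":0,"jaw":1},{"tx":0,"ty":0,"tz":0,"ax":0,"ay":0,"az":0,"jaw":1},{"tx":0,"ty":0,"tz":0,"ax":0,"ay":0,"az":0,"jaw":1},{"tx":0,"ty":0,"tz":-2,"ax":0,"ay":0,"az":0,"jaw":1},{"tx":0,"ty":0,"tz":-4,"ax":0,"ay":0,"az":0,"jaw":1},{"tx":0,"ty":0,"tz":-4,"ax":0,"ay":0,"az":0,"jaw":1}]'
python3 -m inch '[{"tx":-0.8,"ty":3.4,"tz":0,"ax":0,"ay":0,"az":0,"jaw":1},{"tx":-0.9,"ty":4,"tz":0,"ax":0,"ay":0,"az":0,"jaw":1},{"tx":-0.9,"ty":4.7,"tz":0.4,"ax":0,"ay":0,"az":0,"jaw":1},{"tx":-0.9,"ty":4.7,"tz":0.4,"ax":0,"ay":0,"az":0,"jaw":1},{"tx":-1,"ty":4.7,"tz":0.4,"ax":0,"ay":0,"az":0,"jaw":1},{"tx":-1,"ty":4.7,"tz":0.4,"ax":0,"ay":0,"az":0,"jaw":1},{"tx":-1,"ty":4.7,"tz":0,"ax":0,"ay":0,"az":0,"jaw":1},{"tx":-1,"ty":4.5,"tz":0,"ax":0,"ay":0,"az":0,"jaw":1},{"tx":0,"ty":0,"tz":0,"ax":0,"ay":0,"az":0,"jaw":1},{"tx":0,"ty":0,"tz":0,"ax":0,"ay":0,"az":0,"jaw":1},{"tx":0,"ty":0,"tz":0,"ax":0,"ay":0,"az":0,"jaw":1}]'
python3 look.py coarse_sieve 474 -127 39 w7
python3 stack.py 184
```

```text
t: 33.2
ee_pos: [545.5, 231.7, 261.7]
orientation: [3.141, 0.001, -0.001]
ft_force: [-0.2, -0.0, 0.5]
width: 88.0
t: 34.58
ee_pos: [471.3, -121.3, 245.0]
orientation: [-3.141, -0.003, -0.0]
ft_force: [-0.8, 0.0, -0.5]
width: 87.8
tcp [ 471.3 -121.3  245. ] t 34.575
depth rim [ 473.3 -127.3] 28.5 zmed 37.8
coarse_sieve 0.87 [287. 188.] @z [ 471.6 -125.8   39. ] rect [57. 54.]
coarse_sieve 0.81 [165. 217.] @z [ 341.7 -157.1   39. ] rect [54. 58.]
coarse_sieve 0.44 [255.   2.] @z [442.   48.2  39. ] rect [ 2. 16.]
164 [517.3 204.3 176. ] [575.9 262.3 188.9] [546.6 233.3 182.5]
plane [-1.00000e-03 -4.00000e-03  1.82468e+02]
```

View pics/w7.png

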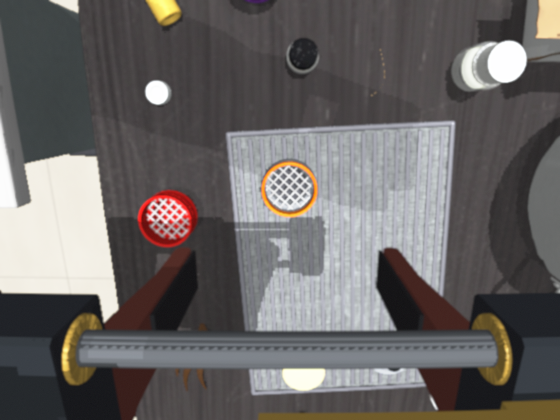

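The orange-rimmed sieve on the mat is at (289,188). The red one at (167,218) is the look-alike. Pick orange.

```bash
python3 -m inch '[{"tx":0.1,"ty":0.28,"tz":4,"ax":0,"ay":0,"az":0,"jaw":1},{"tx":0.1,"ty":0.28,"tz":4,"ax":0,"ay":0,"az":0,"jaw":1},{"tx":0,"ty":0,"tz":4,"ax":0,"ay":0,"az":0,"jaw":1},{"tx":0,"ty":0,"tz":4,"ax":0,"ay":0,"az":0,"jaw":1},{"tx":0,"ty":0,"tz":3,"ax":0,"ay":0,"az":0,"jaw":1},{"tx":0,"ty":0,"tz":2.1,"ax":0,"ay":0,"az":0,"jaw":1},{"tx":0,"ty":0,"tz":1.2,"ax":0,"ay":0,"az":0,"jaw":1},{"tx":0,"ty":0,"tz":0.6,"ax":0,"ay":0,"az":0,"jaw":1},{"tx":0,"ty":0,"tz":0,"ax":0,"ay":0,"az":0,"jaw":1},{"tx":0,"ty":0,"tz":0,"ax":0,"ay":0,"az":0,"jaw":0.7}]'
python3 -m inch '[{"tx":0,"ty":0,"tz":0,"ax":0,"ay":0,"az":0,"jaw":0},{"tx":0,"ty":0,"tz":0,"ax":0,"ay":0,"az":0,"jaw":0},{"tx":0,"ty":0,"tz":0,"ax":0,"ay":0,"az":0,"jaw":0},{"tx":0,"ty":0,"tz":0,"ax":0,"ay":0,"az":0,"jaw":0},{"tx":0,"ty":0,"tz":0,"ax":0,"ay":0,"az":0,"jaw":0}]'
```

```text
t: 35.98
ee_pos: [473.6, -128.0, 16.6]
orientation: [3.141, 0.001, 0.002]
ft_force: [0.2, 0.3, -0.2]
width: 81.1
t: 36.6
ee_pos: [473.3, -128.0, 16.3]
orientation: [3.141, 0.001, 0.001]
ft_force: [-0.5, 0.5, 5.5]
width: 57.8
```

```bash
python3 -m inch '[{"tx":0,"ty":0,"tz":-1,"ax":0,"ay":0,"az":0,"jaw":0},{"tx":0,"ty":0,"tz":-3,"ax":0,"ay":0,"az":0,"jaw":0},{"tx":0,"ty":0,"tz":-5,"ax":0,"ay":0,"az":0,"jaw":0},{"tx":0.8,"ty":-3,"tz":-5,"ax":0,"ay":0,"az":0,"jaw":0},{"tx":0.9,"ty":-4,"tz":-4.4,"ax":0,"ay":0,"az":0,"jaw":0},{"tx":0.9,"ty":-4.7,"tz":-3,"ax":0,"ay":0,"az":0,"jaw":0},{"tx":0.9,"ty":-4.7,"tz":0,"ax":0,"ay":0,"az":0,"jaw":0},{"tx":0.9,"ty":-4.7,"tz":0,"ax":0,"ay":0,"az":0,"jaw":0},{"tx":0.9,"ty":-4.7,"tz":0,"ax":0,"ay":0,"az":0,"jaw":0},{"tx":0.9,"ty":-4.7,"tz":0,"ax":0,"ay":0,"az":0,"jaw":0},{"tx":0.87,"ty":-3.5,"tz":0,"ax":0,"ay":0,"az":0,"jaw":0},{"tx":0.2,"ty":-2,"tz":0,"ax":0,"ay":0,"az":0,"jaw":0}]'
python3 -m inch '[{"tx":0,"ty":0,"tz":0,"ax":0,"ay":0,"az":0,"jaw":0},{"tx":0,"ty":0,"tz":1.2,"ax":0,"ay":0,"az":0,"jaw":0},{"tx":0,"ty":0,"tz":1,"ax":0,"ay":0,"az":0,"jaw":0},{"tx":0,"ty":0,"tz":0,"ax":0,"ay":0,"az":0,"jaw":0},{"tx":0,"ty":0,"tz":0,"ax":0,"ay":0,"az":0,"jaw":0},{"tx":0,"ty":0,"tz":0,"ax":0,"ay":0,"az":0,"jaw":0}]'
```

```text
t: 38.1
ee_pos: [545.2, 233.6, 230.0]
orientation: [3.141, 0.003, -0.001]
ft_force: [-0.2, 0.4, -1.9]
width: 58.1
t: 38.85
ee_pos: [545.7, 232.1, 208.3]
orientation: [-3.141, -0.001, -0.001]
ft_force: [0.7, -0.2, -0.5]
width: 58.1
```

```bash
python3 -m inch '[{"tx":0.02,"ty":0,"tz":0.5,"ax":0,"ay":0,"az":0,"jaw":0},{"tx":0,"ty":0,"tz":0.5,"ax":0,"ay":0,"az":0,"jaw":0},{"tx":0,"ty":0,"tz":0,"ax":0,"ay":0,"az":0,"jaw":0},{"tx":0,"ty":0,"tz":0,"ax":0,"ay":0,"az":0,"jaw":0}]'
python3 -m inch '[{"tx":0,"ty":0,"tz":0.2,"ax":0,"ay":0,"az":0,"jaw":0},{"tx":0,"ty":0,"tz":0.2,"ax":0,"ay":0,"az":0,"jaw":0},{"tx":0,"ty":0,"tz":0,"ax":0,"ay":0,"az":0,"jaw":0},{"tx":0,"ty":0,"tz":0,"ax":0,"ay":0,"az":0,"jaw":0}]'
python3 -m inch '[{"tx":0,"ty":0,"tz":0.15,"ax":0,"ay":0,"az":0,"jaw":0},{"tx":0,"ty":0,"tz":0.1,"ax":0,"ay":0,"az":0,"jaw":0},{"tx":0,"ty":0,"tz":0,"ax":0,"ay":0,"az":0,"jaw":0},{"tx":0,"ty":0,"tz":0,"ax":0,"ay":0,"az":0,"jaw":0}]'
```

```text
t: 39.35
ee_pos: [545.6, 232.2, 197.9]
orientation: [3.142, 0.001, -0.0]
ft_force: [0.2, -0.1, -0.6]
width: 58.3
t: 39.85
ee_pos: [545.7, 232.2, 194.0]
orientation: [-3.142, -0.001, -0.0]
ft_force: [-0.5, 0.4, -1.4]
width: 58.3
t: 40.35
ee_pos: [545.7, 232.2, 191.5]
orientation: [3.142, 0.001, 0.0]
ft_force: [-0.5, 0.2, -0.7]
width: 58.1
```

```bash
python3 -m inch '[{"tx":0,"ty":0,"tz":0.1,"ax":0,"ay":0,"az":0,"jaw":0},{"tx":0,"ty":0,"tz":0.05,"ax":0,"ay":0,"az":0,"jaw":0},{"tx":0,"ty":0,"tz":0,"ax":0,"ay":0,"az":0,"jaw":0},{"tx":0,"ty":0,"tz":0,"ax":0,"ay":0,"az":0,"jaw":0}]'
python3 -m inch '[{"tx":0,"ty":0,"tz":0.06,"ax":0,"ay":0,"az":0,"jaw":0},{"tx":0,"ty":0,"tz":0,"ax":0,"ay":0,"az":0,"jaw":0},{"tx":0,"ty":0,"tz":0,"ax":0,"ay":0,"az":0,"jaw":0}]'
```

```text
t: 40.85
ee_pos: [545.7, 232.2, 190.0]
orientation: [-3.142, -0.001, -0.0]
ft_force: [-0.3, 0.5, -0.5]
width: 57.6
t: 41.22
ee_pos: [545.7, 232.1, 189.4]
orientation: [3.142, 0.001, -0.0]
ft_force: [1.2, -0.2, -0.9]
width: 57.9
```

```bash
python3 -m inch '[{"tx":0,"ty":0,"tz":0.05,"ax":0,"ay":0,"az":0,"jaw":0},{"tx":0,"ty":0,"tz":0,"ax":0,"ay":0,"az":0,"jaw":0},{"tx":0,"ty":0,"tz":0,"ax":0,"ay":0,"az":0,"jaw":0}]'
python3 -m inch '[{"tx":0,"ty":0,"tz":0.03,"ax":0,"ay":0,"az":0,"jaw":0},{"tx":0,"ty":0,"tz":0,"ax":0,"ay":0,"az":0,"jaw":0},{"tx":0,"ty":0,"tz":0,"ax":0,"ay":0,"az":0,"jaw":0}]'
```

```text
t: 41.6
ee_pos: [545.8, 232.2, 189.3]
orientation: [-3.141, -0.001, -0.001]
ft_force: [-1.8, -0.0, 5.7]
width: 57.9
t: 41.98
ee_pos: [545.8, 232.2, 189.3]
orientation: [-3.141, -0.001, -0.001]
ft_force: [-1.6, -0.8, 6.7]
width: 57.9
```

Orange is seated at 189.3. Release, then go to the lid.

```bash
python3 -m inch '[{"tx":0,"ty":0,"tz":-0.05,"ax":0,"ay":0,"az":0,"jaw":0.75},{"tx":0,"ty":0,"tz":0,"ax":0,"ay":0,"az":0,"jaw":1},{"tx":0,"ty":0,"tz":0,"ax":0,"ay":0,"az":0,"jaw":1},{"tx":0,"ty":0,"tz":0,"ax":0,"ay":0,"az":0,"jaw":1},{"tx":0,"ty":0,"tz":-2,"ax":0,"ay":0,"az":0,"jaw":1},{"tx":0,"ty":0,"tz":-3,"ax":0,"ay":0,"az":0,"jaw":1},{"tx":0,"ty":0,"tz":-3,"ax":0,"ay":0,"az":0,"jaw":1},{"tx":0.4,"ty":3,"tz":0,"ax":0,"ay":0,"az":0,"jaw":1},{"tx":0.4,"ty":4.2,"tz":0,"ax":0,"ay":0,"az":0,"jaw":1},{"tx":0.4,"ty":5,"tz":0,"ax":0,"ay":0,"az":0,"jaw":1},{"tx":0.4,"ty":5,"tz":0.4,"ax":0,"ay":0,"az":0,"jaw":1},{"tx":0.4,"ty":5,"tz":0.5,"ax":0,"ay":0,"az":0,"jaw":1}]'
python3 -m inch '[{"tx":0.4,"ty":5,"tz":0.5,"ax":0,"ay":0,"az":0,"jaw":1},{"tx":0.4,"ty":5,"tz":0.5,"ax":0,"ay":0,"az":0,"jaw":1},{"tx":0.4,"ty":5,"tz":0.5,"ax":0,"ay":0,"az":0,"jaw":1},{"tx":0.4,"ty":5,"tz":0,"ax":0,"ay":0,"az":0,"jaw":1},{"tx":0.4,"ty":5,"tz":0,"ax":0,"ay":0,"az":0,"jaw":1},{"tx":0.4,"ty":4.5,"tz":0,"ax":0,"ay":0,"az":0,"jaw":1},{"tx":0.5,"ty":3.5,"tz":0,"ax":0,"ay":0,"az":0,"jaw":1},{"tx":0.5,"ty":2,"tz":0,"ax":0,"ay":0,"az":0,"jaw":1},{"tx":0,"ty":0,"tz":0,"ax":0,"ay":0,"az":0,"jaw":1},{"tx":0,"ty":0,"tz":0,"ax":0,"ay":0,"az":0,"jaw":1}]'
python3 look.py lid 604 -348 37 w8
python3 - <<'E'
from h import *
# disc outline at z=16, from bright steel vs. mat: depth band
im,d=viewer.get_image('wrist');C=cal('wrist');v,u=np.nonzero(d>0);w=world('wrist',np.c_[u,v],d[v,u],C)
k=(w[:,2]>7)&(w[:,2]<21)&(np.hypot(w[:,0]-604,w[:,1]+348)<45)
h=cv2.convexHull(np.c_[u[k],v[k]].astype(np.int32)).reshape(-1,2);print('disc',circ(plane('wrist',h,16,C)),np.median(w[k,2]))
E
python3 stack.py 212
```

```text
t: 43.48
ee_pos: [565.9, 8.7, 260.1]
orientation: [3.142, 0.002, 0.001]
ft_force: [0.8, 0.7, 0.5]
width: 88.0
t: 44.72
ee_pos: [600.0, -338.5, 244.8]
orientation: [-3.141, -0.002, 0.001]
ft_force: [-0.7, -0.7, -0.2]
width: 87.8
tcp [ 600.  -338.5  244.8] t 44.725
depth rim [ 603.4 -346.8] 9.2 zmed 35.5
lid 0.55 [289. 185.] @z [ 601.7 -340.1   37. ] rect [52. 51.]
disc (array([ 603.48504182, -347.39306733]), np.float64(29.58816359544977)) 15.657030602461274
171 [517.4 204.  204.3] [575.6 261.5 216.5] [546.5 232.7 210.4]
plane [-1.90000e-02 -6.00000e-03  2.10232e+02]
```

View pics/w8.png

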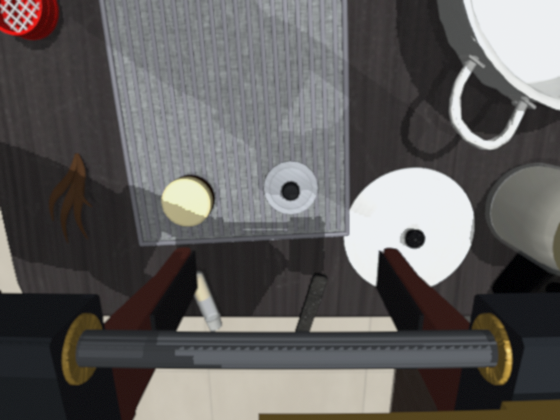

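The lid is at (290,189), with the jar beside it at (187,201) and a large pot lid at (410,230). I'll half-close the jaws first so they stay clear of the pot lid.

```bash
python3 -m inch '[{"tx":0.18,"ty":0.37,"tz":4,"ax":0,"ay":0,"az":0,"jaw":0.5},{"tx":0.17,"ty":0.37,"tz":4,"ax":0,"ay":0,"az":0,"jaw":0.5},{"tx":0,"ty":0,"tz":4,"ax":0,"ay":0,"az":0,"jaw":0.5},{"tx":0,"ty":0,"tz":4,"ax":0,"ay":0,"az":0,"jaw":0.5},{"tx":0,"ty":0,"tz":2.4,"ax":0,"ay":0,"az":0,"jaw":0.5},{"tx":0,"ty":0,"tz":1.8,"ax":0,"ay":0,"az":0,"jaw":0.5},{"tx":0,"ty":0,"tz":1.2,"ax":0,"ay":0,"az":0,"jaw":0.5},{"tx":0,"ty":0,"tz":0.6,"ax":0,"ay":0,"az":0,"jaw":0.5},{"tx":0,"ty":0,"tz":0.4,"ax":0,"ay":0,"az":0,"jaw":0.5},{"tx":0,"ty":0,"tz":0,"ax":0,"ay":0,"az":0,"jaw":0.5},{"tx":0,"ty":0,"tz":0,"ax":0,"ay":0,"az":0,"jaw":0.5}]'
```

```text
t: 46.3
ee_pos: [603.9, -347.4, 21.7]
orientation: [3.141, 0.001, 0.001]
ft_force: [0.0, 0.6, -0.3]
width: 43.8
```

```bash
python3 -m inch '[{"tx":0,"ty":0,"tz":0.3,"ax":0,"ay":0,"az":0,"jaw":0.5},{"tx":0,"ty":0,"tz":0,"ax":0,"ay":0,"az":0,"jaw":0.3},{"tx":0,"ty":0,"tz":0,"ax":0,"ay":0,"az":0,"jaw":0},{"tx":0,"ty":0,"tz":0,"ax":0,"ay":0,"az":0,"jaw":0},{"tx":0,"ty":0,"tz":0,"ax":0,"ay":0,"az":0,"jaw":0},{"tx":0,"ty":0,"tz":0,"ax":0,"ay":0,"az":0,"jaw":0},{"tx":0,"ty":0,"tz":0,"ax":0,"ay":0,"az":0,"jaw":0}]'
```

```text
t: 47.18
ee_pos: [603.7, -347.2, 18.1]
orientation: [3.142, 0.001, 0.0]
ft_force: [0.4, -0.5, -0.6]
width: 19.7
```

```bash
python3 -m inch '[{"tx":0,"ty":0,"tz":-1,"ax":0,"ay":0,"az":0,"jaw":0},{"tx":0,"ty":0,"tz":-3,"ax":0,"ay":0,"az":0,"jaw":0},{"tx":0,"ty":0,"tz":-4.7,"ax":0,"ay":0,"az":0,"jaw":0},{"tx":0,"ty":0,"tz":-5,"ax":0,"ay":0,"az":0,"jaw":0},{"tx":-0.4,"ty":-3,"tz":-4.5,"ax":0,"ay":0,"az":0,"jaw":0},{"tx":-0.4,"ty":-4,"tz":-3.5,"ax":0,"ay":0,"az":0,"jaw":0},{"tx":-0.4,"ty":-4.7,"tz":-2.5,"ax":0,"ay":0,"az":0,"jaw":0},{"tx":-0.4,"ty":-4.7,"tz":0,"ax":0,"ay":0,"az":0,"jaw":0},{"tx":-0.4,"ty":-4.7,"tz":0,"ax":0,"ay":0,"az":0,"jaw":0},{"tx":-0.4,"ty":-4.7,"tz":0,"ax":0,"ay":0,"az":0,"jaw":0},{"tx":-0.4,"ty":-4.7,"tz":0,"ax":0,"ay":0,"az":0,"jaw":0},{"tx":-0.4,"ty":-4.7,"tz":0,"ax":0,"ay":0,"az":0,"jaw":0}]'
python3 -m inch '[{"tx":-0.4,"ty":-4.7,"tz":0,"ax":0,"ay":0,"az":0,"jaw":0},{"tx":-0.4,"ty":-4.7,"tz":0,"ax":0,"ay":0,"az":0,"jaw":0},{"tx":-0.4,"ty":-4.7,"tz":0,"ax":0,"ay":0,"az":0,"jaw":0},{"tx":-0.5,"ty":-4,"tz":0,"ax":0,"ay":0,"az":0,"jaw":0},{"tx":-0.5,"ty":-3,"tz":0,"ax":0,"ay":0,"az":0,"jaw":0},{"tx":-0.37,"ty":-1.7,"tz":0,"ax":0,"ay":0,"az":0,"jaw":0},{"tx":0,"ty":0,"tz":1,"ax":0,"ay":0,"az":0,"jaw":0},{"tx":0,"ty":0,"tz":1,"ax":0,"ay":0,"az":0,"jaw":0},{"tx":0,"ty":0,"tz":0,"ax":0,"ay":0,"az":0,"jaw":0},{"tx":0,"ty":0,"tz":0,"ax":0,"ay":0,"az":0,"jaw":0},{"tx":0,"ty":0,"tz":0,"ax":0,"ay":0,"az":0,"jaw":0}]'
```

```text
t: 48.68
ee_pos: [570.8, 6.2, 260.8]
orientation: [3.142, 0.001, 0.001]
ft_force: [0.6, 0.1, -1.2]
width: 19.2
t: 50.05
ee_pos: [545.8, 232.4, 240.3]
orientation: [-3.141, -0.0, -0.001]
ft_force: [0.5, 0.2, -0.8]
width: 19.2
```

```bash
python3 -m inch '[{"tx":0.02,"ty":-0.03,"tz":0.6,"ax":0,"ay":0,"az":0,"jaw":0},{"tx":0,"ty":0,"tz":0.6,"ax":0,"ay":0,"az":0,"jaw":0},{"tx":0,"ty":0,"tz":0,"ax":0,"ay":0,"az":0,"jaw":0},{"tx":0,"ty":0,"tz":0,"ax":0,"ay":0,"az":0,"jaw":0}]'
python3 -m inch '[{"tx":0,"ty":0,"tz":0.2,"ax":0,"ay":0,"az":0,"jaw":0},{"tx":0,"ty":0,"tz":0.2,"ax":0,"ay":0,"az":0,"jaw":0},{"tx":0,"ty":0,"tz":0,"ax":0,"ay":0,"az":0,"jaw":0},{"tx":0,"ty":0,"tz":0,"ax":0,"ay":0,"az":0,"jaw":0}]'
python3 -m inch '[{"tx":0,"ty":0,"tz":0.1,"ax":0,"ay":0,"az":0,"jaw":0},{"tx":0,"ty":0,"tz":0.1,"ax":0,"ay":0,"az":0,"jaw":0},{"tx":0,"ty":0,"tz":0,"ax":0,"ay":0,"az":0,"jaw":0},{"tx":0,"ty":0,"tz":0,"ax":0,"ay":0,"az":0,"jaw":0}]'
```

```text
t: 50.55
ee_pos: [545.6, 233.1, 228.0]
orientation: [3.142, 0.001, -0.0]
ft_force: [0.2, -0.1, -1.1]
width: 19.1
t: 51.05
ee_pos: [545.7, 233.1, 224.1]
orientation: [3.142, 0.001, -0.0]
ft_force: [-1.1, 0.2, -1.3]
width: 19.4
t: 51.55
ee_pos: [545.6, 233.1, 222.1]
orientation: [3.142, 0.001, 0.0]
ft_force: [-0.7, 1.0, -0.9]
width: 19.5
```

```bash
python3 -m inch '[{"tx":0,"ty":0,"tz":0.1,"ax":0,"ay":0,"az":0,"jaw":0},{"tx":0,"ty":0,"tz":0.1,"ax":0,"ay":0,"az":0,"jaw":0},{"tx":0,"ty":0,"tz":0,"ax":0,"ay":0,"az":0,"jaw":0},{"tx":0,"ty":0,"tz":0,"ax":0,"ay":0,"az":0,"jaw":0}]'
python3 -m inch '[{"tx":0,"ty":0,"tz":0.06,"ax":0,"ay":0,"az":0,"jaw":0},{"tx":0,"ty":0,"tz":0,"ax":0,"ay":0,"az":0,"jaw":0},{"tx":0,"ty":0,"tz":0,"ax":0,"ay":0,"az":0,"jaw":0}]'
python3 -m inch '[{"tx":0,"ty":0,"tz":0.05,"ax":0,"ay":0,"az":0,"jaw":0},{"tx":0,"ty":0,"tz":0,"ax":0,"ay":0,"az":0,"jaw":0},{"tx":0,"ty":0,"tz":0,"ax":0,"ay":0,"az":0,"jaw":0}]'
```

```text
t: 52.05
ee_pos: [545.7, 233.1, 220.1]
orientation: [-3.142, -0.001, -0.0]
ft_force: [0.1, -0.2, -1.8]
width: 19.3
t: 52.42
ee_pos: [545.6, 233.1, 219.5]
orientation: [3.142, 0.001, -0.0]
ft_force: [-0.0, 0.2, -0.8]
width: 19.7
t: 52.8
ee_pos: [545.7, 233.1, 219.0]
orientation: [-3.142, -0.001, -0.0]
ft_force: [0.5, 1.0, 0.3]
width: 19.2
```

```bash
python3 -m inch '[{"tx":0,"ty":0,"tz":0.05,"ax":0,"ay":0,"az":0,"jaw":0},{"tx":0,"ty":0,"tz":0,"ax":0,"ay":0,"az":0,"jaw":0},{"tx":0,"ty":0,"tz":0,"ax":0,"ay":0,"az":0,"jaw":0}]'
```

```text
t: 53.18
ee_pos: [545.8, 233.2, 219.0]
orientation: [-3.141, -0.001, -0.001]
ft_force: [-0.7, -0.9, 5.7]
width: 19.2
```

The lid is seated at 219.0. I'll release it, back off upward and check the stack.

```bash
python3 -m inch '[{"tx":0,"ty":0,"tz":-0.05,"ax":0,"ay":0,"az":0,"jaw":0.35},{"tx":0,"ty":0,"tz":0,"ax":0,"ay":0,"az":0,"jaw":0.6},{"tx":0,"ty":0,"tz":0,"ax":0,"ay":0,"az":0,"jaw":0.6},{"tx":0,"ty":0,"tz":0,"ax":0,"ay":0,"az":0,"jaw":0.6},{"tx":0,"ty":0,"tz":-2,"ax":0,"ay":0,"az":0,"jaw":0.6},{"tx":0,"ty":0,"tz":-3,"ax":0,"ay":0,"az":0,"jaw":0.6},{"tx":0,"ty":0,"tz":-4,"ax":0,"ay":0,"az":0,"jaw":0.6},{"tx":-2,"ty":-3,"tz":0,"ax":0,"ay":0,"az":0,"jaw":0.6},{"tx":-3,"ty":-4,"tz":0,"ax":0,"ay":0,"az":0,"jaw":0.6},{"tx":-3,"ty":-4,"tz":0,"ax":0,"ay":0,"az":0,"jaw":0.6},{"tx":-3,"ty":-4,"tz":0,"ax":0,"ay":0,"az":0,"jaw":0.6},{"tx":0,"ty":0,"tz":0,"ax":0,"ay":0,"az":0,"jaw":0.6}]'
python3 - <<'E'
from h import *
a,_=viewer.get_image('scene');b,d=viewer.get_image('top')
C=cal('top');v,u=np.nonzero(d>0);w=world('top',np.c_[u,v],d[v,u],C)
for lo,hi in((206,224),(226,250)):
    k=(w[:,2]>lo)&(w[:,2]<hi)&(np.hypot(w[:,0]-546,w[:,1]-232)<50);s=w[k]
    print(len(s),np.median(s,axis=0).round(1),((s.min(0)+s.max(0))/2).round(1));A=np.c_[s[:,:2]-s[:,:2].mean(0),np.ones(len(s))];print(np.linalg.lstsq(A,s[:,2],rcond=None)[0].round(3))
for x,y,z in((492,-360,25),(487,3,25),(667,-6,55)):
    k=(w[:,2]>z)&(np.hypot(w[:,0]-x,w[:,1]-y)<45);s=w[k];print(x,y,((s.min(0)+s.max(0))/2).round(1) if len(s) else None)
A=cv2.resize(a[110:330,180:440],None,fx=2.2,fy=2.2,interpolation=cv2.INTER_CUBIC);B=cv2.resize(b[130:300,90:250],None,fx=1.3,fy=1.3)
A=np.pad(A,((0,0),(0,B.shape[1]),(0,0)));A[:B.shape[0],-B.shape[1]:]=B
cv2.imwrite('pics/end.png',A[:,:,::-1]);print(get_obs()['t'],A.shape)
E
```

```text
t: 54.68
ee_pos: [433.6, 385.1, 308.9]
orientation: [-3.141, -0.008, 0.0]
ft_force: [0.3, 0.9, -0.6]
width: 53.3
565 [543.2 230.1 217.4] [546.1 233.3 214.9]
[1.4000e-02 7.0000e-03 2.1729e+02]
82 [544.8 231.5 237.3] [545.5 232.4 234.8]
[1.66000e-01 1.36000e-01 2.36571e+02]
492 -360 [ 492.5 -358.9   32.8]
487 3 [487.3   5.   32.7]
667 -6 [677.7   7.4  82.1]
54.775 (484, 780, 3)
```

View pics/end.png

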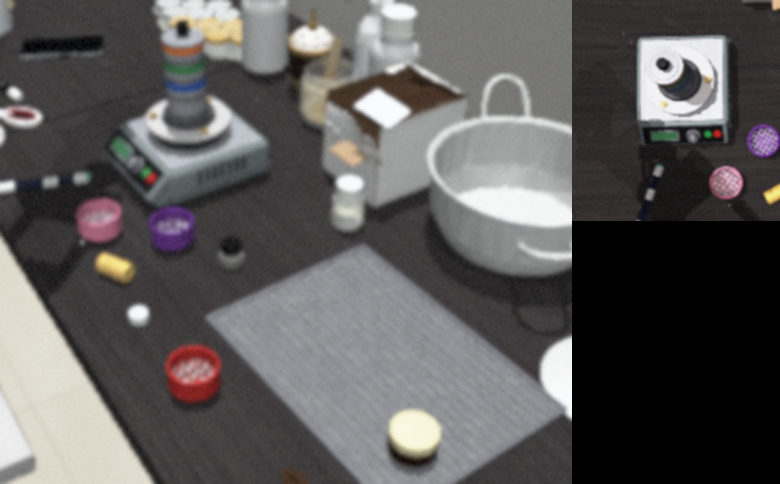

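The tower stands straight at (185,80): pan, blue, green, orange, lid. The disc is at z 217.4 against 217 nominal and level. The jar (414,435), pot (231,252) and vial (348,203) are all standing.

```bash
python3 -c "
from workcell import ctrl; print(ctrl.close_job())"
```

```text
the job is handed in; nothing more can be done
None
```

I built the sieve set on the shaker in the order asked: receiver pan, then the blue, green and orange sieves, then the lid. I handed it in at about 55 s of the 122 s allowed. Each part was lowered in small steps until the wrist force showed it bearing (about 6–10 N) at its expected height, then released.

**Stack:** the lid disc reads z 217.4 mm against 217 nominal, with a tilt of about 1°, which is within the camera's noise. The picture shows the tower straight, and the gripper is well clear of it.

**Bystanders:**
- **Jar and small bottle:** their measured positions are unchanged.
- **Vial:** the final numeric check failed, because points from the box behind it spoiled the reading. In the picture it is standing at its place, and the arm never came near it.

**Camera disagreement:** the top and wrist cameras differed by about 4 mm on the empty collar's y position. I used the wrist camera for both picking and placing. The first part touched the side of the collar at about 2 N, and I corrected it by about 1 mm.

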